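# Load a sample plate under the spring strips of a reader stage

## Task

Load the blue sample plate into the reader: press it down hard on its sprung bed with your fingertips (there is a ribbed pad behind its yellow ridge) and, keeping it down, slide it under the dark gate bar and the steel spring strips until its front edge is fully home against the red end stop. Only then press the green start button right down and let it come up again. Do not lift the plate, and leave everything else on the bench where it is.

Things in the scene. Friction and masses are not known exactly. Their poses are not given: they have to be found in the camera images.
- stage: Fixed spring stage: a straight lane 270 mm long, 110 mm wide between aluminium side rails (inner faces 63 mm apart, tops 31 mm above the bench). +x is the direction in which the plate slides in, z up; origin on the bench surface, on the lane's centre line below the gate bar's rear face. Gate bar from x = 0 to 14 mm; red end stop's face at x = 60 mm, its top 34 mm high.
- gate (a point): Middle of the gate bar's underside, 30.5 mm above the bench. The dark steel bar spans the lane (14 mm in x, this point midway), top 46 mm above the bench. From its front face two steel spring strips, 36 mm long, trail in +x and droop to about 25 mm above the bench; the plate's front lifts them as it passes under (a few N).
- bed (a joint): Height of the white sprung bed under the plate; it sinks level: 0 = up (plate top 36 mm above the bench), 0.010 m = fully down (plate top 26 mm). The plate clears the gate bar beyond 0.0055; 0.008 is a good depth. It yields from about 6 N, 1 N more per mm, 15 N at the bottom. Plate home and let go: the bed lifts it up against the gate bar and clamps it (about 0.0055).
- plate: Blue sample plate, 130 (x) x 60 x 10 mm, loose on the bed behind the gate bar. Origin at the centre of its underside, +x to its front edge, z up. Yellow cross ridge centred at x = -14 mm, 8 mm long in x, 50 wide, 6 high above the top: a fingertip pressing behind it bears forwards on it. White round sample in front half. Plate home: ridge 15 mm behind the gate bar.
- plate_pad (a point): Middle of the ribbed pressing pad on the plate's top, 40 mm behind the plate's centre, 10 mm above its underside. The pad runs from the ridge's rear face (22 mm ahead of this point) to the plate's rear edge (25 mm behind it) over the plate's full width.
- plate_front (a point): Middle of the plate's front edge, at its underside (65 mm ahead of the plate's centre).
- stop (a point): Middle of the end stop's face, 26 mm above the bench, at x = 60 mm, y = 0 in the stage's frame. The plate is home when its front edge touches this face.
- start (a joint): Travel of the green start button: 0 = up, 0.006 m = fully down; springs back; about 5 N to press fully down.
- start_top (a point): Centre of the top of the green start button (30 mm across) when up. It stands on the fixed white control box (110 x 90 x 40 mm) and is pressed straight down.
- beaker: Bystander: glass beaker, 64 mm across, 85 mm high, beside the stage. Origin at the centre of its underside.
- jar: Bystander: white jar with a blue cap, 48 mm across, 60 mm high, beside the stage. Origin at the centre of its underside.
- spatula: Bystander: steel spoon-spatula 150 mm long lying beside the stage along its x axis.
- dish: Bystander: flat glass dish, 84 mm across, 14 mm high. Origin at the centre of its underside.
- vial: Bystander: small amber vial, 28 mm across, 50 mm high. Origin at the centre of its underside.
Things that resemble listed ones, but are neither listed nor needed, are in the scene too. Leave any purple look-alike of the plate alone.

How it is judged:
By the outcome, as a careful person would: the job done as asked, in the order asked, and still so for the second after the job is handed in, with the robot touching nothing.
It also fails if it takes over 45 s, if anything falls off the work surface, if the arm or the gripper's body presses on something with over 40 N, if the wrist force passes 120 N, or if a joint passes its speed limit or range.

## Robot

A 7-joint arm with a two-finger parallel gripper is mounted at the origin on the work surface. World frame = base frame: x ahead of the robot, y to its left, z up, the work surface at z = 0. Lengths are in m, angles in degrees, forces in N, time in s.
With the tool pointing down it reaches from about 0.35 to 0.9 m from the base axis. Payload 7.2 kg.
Tool frame: the origin (TCP) lies at the very end of the fingers, on their centre line; the grasp point (between the pads) lies 19 mm behind it; y points along the fingers, z is the direction in which the jaws open and shut, and the axes are right-handed (so a half turn about y gives the same grasp; the last joint's range is limited). The gripper opens to 85 mm and grips with 20 to 120 N. Pads are 22 mm wide; open, the fingers measure 114 mm over their backs; the gripper's body (76 mm by 85 mm) begins 54 mm behind the grasp point. The pads swing forward as they close: fully open they stand 13 mm farther back than shut.
Start: joints at [-3.908, 23.554, -0.728, 91.456, 0.321, 64.991, -4.71], TCP at [0.625, -0, 0.231] pointing down, gripper open.
Joint ranges: [-169.25, 169.25], [-16.82, 113.86], [-84.01, 82.57], [7.8, 145.47], [-59.2, 239.2], [7.22, 106.19], [-163.78, 163.78]. Speed limits (degrees/s): [136.94, 136.94, 172.46, 172.46, 180, 180, 180].

## Interface

Orientations are given as [roll, pitch, yaw] about the fixed x, y, z axes, in that order (R = Rz(yaw) Ry(pitch) Rx(roll)).
In Python, from plant import readout, get_image, job_done, models gives the robot as it stands.
- The arm moves only by the tool drive_tool, never from a script. Its argument "steps" is a list that holds one entry, the list of rows, each a list of 7 numbers: the turn, a rotation vector about the tool's x, y, z in degrees, then the shift along the tool's x, y, z in m, then the finger opening in m, from 0 to 0.0854. A call has exactly 5 rows; each row is the pose to reach, as a shift and turn from the pose measured when the call began, along the tool's axes at that moment; what a row does not reach only later rows make up. A row lasts 1/10 s, in which the tool goes at most 50 mm and 8.59 degrees, less where a joint would pass 70% of its speed; a pose out of reach is approached as far as the arm can. A call with a gripper value outside its range is refused whole. The fingers move at their own pace and stop on an object; "grip_force" is the grip in N (left out, the last holds). Time passes only in rows, so rows that repeat a pose let the fingers close, or fill a call up. It gives the time, the measured TCP pose, the force and the opening at its end, in the units of the state.
- readout.get_state(): the state, without advancing time (a new reading comes with each control period).
- get_image(name): name is "scene" or "side" or "wrist"; returns a dict with "pixels" (420x560x3 uint8, blue, green, red), "K" (3x3 intrinsics, pixels), "cam_to_world" (4x4, takes a point from camera to world coordinates); the wrist camera has in their place "hand_eye" (4x4, takes a point from camera to tool coordinates, whose origin is the TCP and whose axes are the tool frame's). Camera axes: x right, y up, looking along -z (the intrinsics and any distortion apply to the point x, -y, -z); pixel columns grow to the right and rows downward; lengths in m; the calibration is good to about 2 mm. A picture is of the moment at which its call begins: read the wrist's pose just before it. There is no depth.
- job_done(): hands the job in, once; it reports no verdict.
Trained networks look in a picture, given as the dict that the camera call returned (one of the last four; its "shot" number tells which), for a name from the list of things; names that differ only in an ending like _2 or _b are one class to them, and where a whole thing is asked for, a point or a joint stands for the part that bears it (a point fixed in the world has none). Each returns a list of dicts, best first, with "confidence" (0 to 1); they miss things now and then, are a little off and sometimes report something else, mostly with a low value. They report only what shows in the picture. A call takes as long as a camera call. They do not tell look-alikes from the thing itself.
- models.find_in(picture, query): "uv" ([column, row] in pixels, amid what is visible of it).
The state is a dict: "time_s": time; "joints": joint angles; "qd": joint speeds; "joint_efforts": joint torques, N m; "tool_pos": TCP position; "orientation": TCP orientation; "ft_force": force on the tool from outside, world axes, zero at the start; "wrist_torque": the same for the moment, N m; "gripper_width": finger opening in m.
Only numpy, scipy, OpenCV 4.12 (cv2) and the standard library are available. Lean on these libraries where they do the work, as an engineer would, in place of code of your own. Each camera call takes 0.05 s, during which the arm holds its last target.

## Working session

There is one attempt and no reset: what is moved stays moved. The work goes in short steps, Python scripts to look and compute and a tool call to move; the robot and the scene stay as the last step left them, time stands still between calls to the robot, and variables do not carry over. Pictures are saved under pics/ and viewed, and the job is handed in when it is done.

Besides the shell and the picture viewer there is one more tool, called after "Call:" as name([rows], argument=value, ...), one row to a line, values as JSON. drive_tool: Moves the arm, as the interface text tells. Its arguments: {"type":"object","properties":{"steps":{"type":"array"},"grip_force":{"type":"number"}},"required":["steps"]}

```bash
mkdir -p pics; ls; cat > h.py <<'E'
import numpy as np,cv2
from plant import readout,get_image,job_done,models
from scipy.spatial.transform import Rotation as R
def ray(p,uv,T=None):
    K=np.array(p["K"]);T=np.array(p["cam_to_world"]) if T is None else T
    d=np.linalg.inv(K)@[uv[0],uv[1],1.];d=np.array([d[0],-d[1],-d[2]])
    return T[:3,3],T[:3,:3]@d
def onz(p,uv,z,T=None):
    o,d=ray(p,uv,T);return o+d*(z-o[2])/d[2]
def proj(p,X,T=None):
    K=np.array(p["K"]);T=np.array(p["cam_to_world"]) if T is None else T
    c=np.linalg.inv(T)@np.r_[X,1];q=K@[c[0],-c[1],-c[2]];return q[:2]/q[2]
def wristT(p,s):
    T=np.eye(4);T[:3,:3]=R.from_euler('xyz',s["orientation"],degrees=True).as_matrix();T[:3,3]=s["tool_pos"]
    return T@np.array(p["hand_eye"])
E
python3 - <<'E'
from h import *
s=readout.get_state();print(s)
for n in ["scene","side","wrist"]:
    p=get_image(n);cv2.imwrite(f"pics/{n}0.png",p["pixels"]);print(n,[k for k in p],np.round(p["K"],1).tolist())
    T=wristT(p,s) if n=="wrist" else np.array(p["cam_to_world"]);print(T.round(3).tolist())
    for q in ["plate","plate_pad","plate_front","gate","stop","start_top","stage","beaker"]:
        r=models.find_in(p,q);print(q,[(np.round(a["uv"]).tolist(),round(a["confidence"],2)) for a in r[:3]])
E
```

```text
pics
{'time_s': 0.0, 'joints': array([-3.90689608, 23.59975479, -0.7290294 , 91.50564415,  0.3241446 ,
       64.99194224, -4.71203146]), 'qd': array([ 0.05212739,  0.04431452,  0.08178248,  0.01714325,  0.1346827 ,
        0.07068413, -0.01876677]), 'joint_efforts': array([-1.18789325e-03, -6.00636005e+01,  6.81361444e-01, -2.99419034e+01,
        1.37590774e-02,  1.04116063e-02,  2.51732433e-05]), 'tool_pos': array([ 6.24480698e-01, -6.21064709e-05,  2.30444500e-01]), 'orientation': array([-9.00948321e+01, -9.49250876e-03, -8.99995462e+01]), 'ft_force': array([ 0.40132023, -0.12640785, -0.01334549]), 'wrist_torque': array([ 0.0270226 ,  0.08415981, -0.02244931]), 'gripper_width': 0.08511634389821936}
scene ['pixels', 'K', 'cam_to_world', 'shot'] [[416.7, 0.0, 270.3], [0.0, 416.7, 208.6], [0.0, 0.0, 1.0]]
[[0.742, -0.554, 0.377, 0.893], [0.67, 0.608, -0.425, -0.416], [0.006, 0.568, 0.823, 0.844], [0.0, 0.0, 0.0, 1.0]]
plate [([234.0, 267.0], 0.95), ([173.0, 211.0], 0.75)]
plate_pad [([173.0, 208.0], 0.9), ([229.0, 265.0], 0.72)]
plate_front [([234.0, 266.0], 0.91), ([174.0, 212.0], 
[... 805 characters left out ...]
[([300.0, 240.0], 0.67), ([318.0, 255.0], 0.63), ([299.0, 255.0], 0.61)]
beaker [([338.0, 215.0], 0.97)]
wrist ['pixels', 'K', 'hand_eye', 'shot'] [[334.3, 0.0, 280.0], [0.0, 334.3, 209.1], [0.0, 0.0, 1.0]]
[[1.0, 0.001, 0.002, 0.625], [-0.002, 0.964, 0.266, 0.067], [-0.002, -0.266, 0.964, 0.374], [0.0, 0.0, 0.0, 1.0]]
plate [([48.0, 285.0], 0.88), ([231.0, 310.0], 0.71)]
plate_pad [([228.0, 312.0], 0.94), ([46.0, 285.0], 0.66)]
plate_front [([227.0, 313.0], 0.83), ([49.0, 289.0], 0.64), ([348.0, 274.0], 0.39)]
gate [([245.0, 232.0], 0.68)]
stop [([248.0, 231.0], 0.73), ([169.0, 221.0], 0.25)]
start_top []
stage [([246.0, 234.0], 0.59)]
beaker [([348.0, 273.0], 0.65), ([246.0, 231.0], 0.59)]
```

View pics/scene0.png

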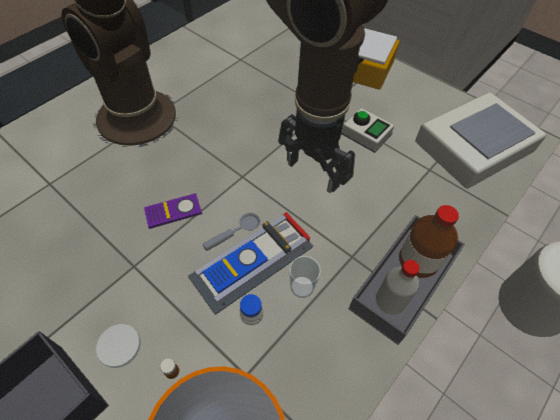

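View pics/side0.png

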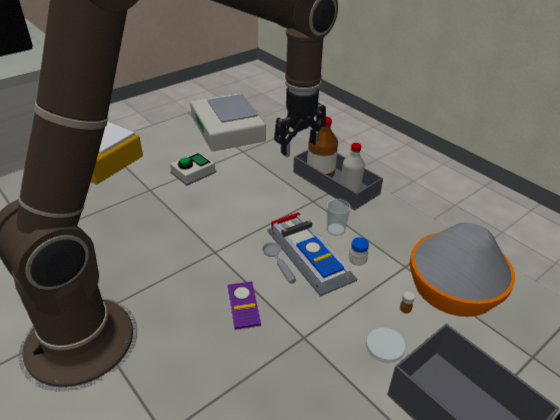

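View pics/wrist0.png

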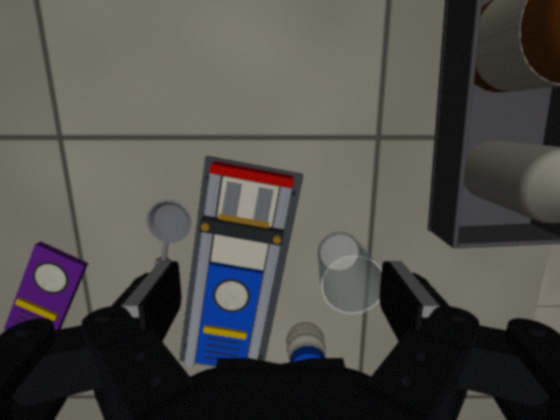

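The blue plate inside the stage lane shows at wrist (231,310), scene (234,267) and side (319,258). The purple one at wrist (45,285), scene (173,211) and side (244,306) lies loose on the bench, so it is the look-alike. Next I confirm this in enlarged crops and measure there.

```bash
python3 - <<'E'
from h import *
a=cv2.imread("pics/wrist0.png")[150:375,170:320];cv2.imwrite("pics/c_w.png",cv2.resize(a,None,fx=2.6,fy=2.6,interpolation=cv2.INTER_CUBIC))
a=cv2.imread("pics/scene0.png")[205:315,180:325];cv2.imwrite("pics/c_sc.png",cv2.resize(a,None,fx=5,fy=5,interpolation=cv2.INTER_CUBIC))
a=cv2.imread("pics/side0.png")[205:295,255:365];cv2.imwrite("pics/c_sd.png",cv2.resize(a,None,fx=6,fy=6,interpolation=cv2.INTER_CUBIC))
a=cv2.imread("pics/scene0.png")[95:155,330:400];b=cv2.imread("pics/side0.png")[140:190,160:230]
cv2.imwrite("pics/c_b.png",np.vstack([cv2.resize(a,(350,300)),cv2.resize(b,(350,250))]))
E
```

```text
(no output)
```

View pics/c_w.png

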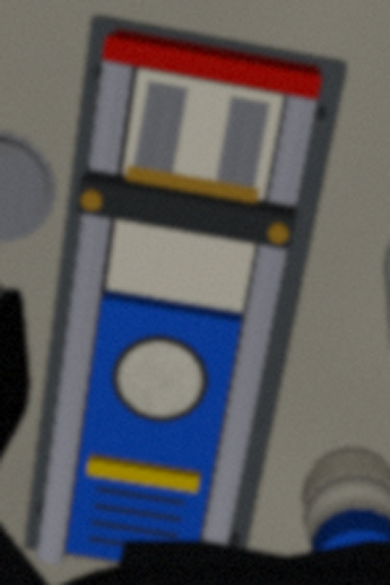

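View pics/c_sc.png

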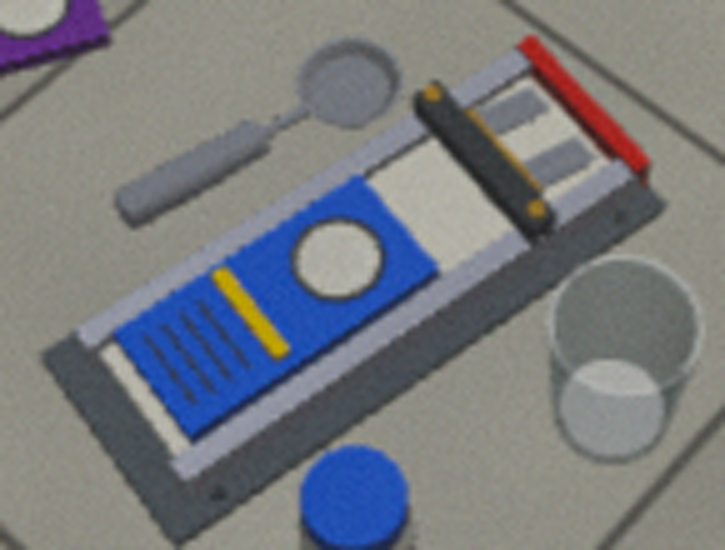

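View pics/c_sd.png

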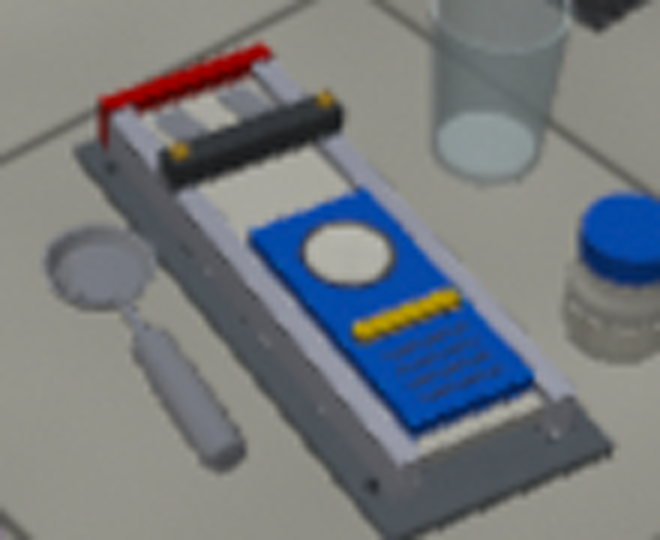

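View pics/c_b.png

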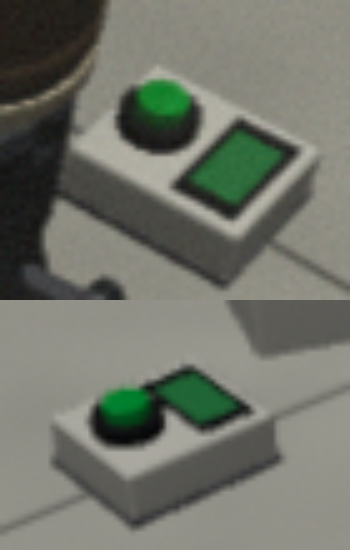

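```bash
cat > fit.py <<'E'
from h import *
from scipy.optimize import least_squares
s=readout.get_state();P={n:get_image(n) for n in["scene","side","wrist"]}
T={"wrist":wristT(P["wrist"],s),"scene":None,"side":None}
O={"wrist":dict(fl=(210.4,263.5),fr=(263.5,271.2),rl=(203.5,329.6),rr=(246.9,336.2),st=(251.5,179.6),g=(241.2,233.1)),
"scene":dict(fl=(252,240.6),fr=(267.6,259),bl=(203,272.6),br=(218.6,292.6),rl=(224.4,259.4),rr=(236,275.4),g=(277,235)),
"side":dict(fl=(297,245),fr=(315,237.5),bl=(324.2,276.7),br=(343.7,268.3),rl=(314.5,259.7),rr=(331.7,254.2),g=(297,225.7))}
def world(v,k):
    x,y,a,xf,yp=v
    L=dict(fl=(xf,.03+yp,.036),fr=(xf,-.03+yp,.036),bl=(xf-.13,.03+yp,.036),br=(xf-.13,-.03+yp,.036),rl=(xf-.079,.025+yp,.042),rr=(xf-.079,-.025+yp,.042),st=(.06,0,.034),g=(.007,0,.047))[k]
    c,n=np.cos(a),np.sin(a);return np.array([x+c*L[0]-n*L[1],y+n*L[0]+c*L[1],L[2]])
def res(v,cams):
    return np.concatenate([proj(P[c],world(v,k),T[c])-u for c in cams for k,u in O[c].items()])
for cams in (["scene"],["side"],["wrist"],["scene","side","wrist"]):
    r=least_squares(res,[.56,.0,1.5,-.02,0],args=(cams,));v=r.x
    print(cams,v[:2].round(4),np.degrees(v[2]).round(2),v[3:].round(4),"rms px",np.sqrt(np.mean(r.fun**2)).round(2))
print(r.fun.reshape(-1,2).round(1).tolist())
# button
o=[]
for c in("scene","side"):
    X=models.find_in(P[c],"start_top");print(c,[(np.round(q["uv"],1),round(q["confidence"],2)) for q in X])
for c,uv in(("scene",(330+165/5,95+97/5)),("side",(160+125/5,140+98/5))):
    print(c,[onz(P[c],uv,z).round(4).tolist() for z in(.05,.055,.06)]); o.append(ray(P[c],uv))
(a,d),(b,e)=o;t=np.linalg.lstsq(np.c_[d,-e],b-a,rcond=None)[0];print(a+d*t[0],b+e*t[1])
E
python3 fit.py
```

```text
['scene'] [ 0.5862 -0.0541] 79.67 [-0.0413 -0.001 ] rms px 0.52
['side'] [ 0.5854 -0.0551] 79.8 [-0.0439  0.003 ] rms px 0.59
['wrist'] [ 0.5837 -0.0548] 79.17 [-0.0392 -0.0006] rms px 0.66
['scene', 'side', 'wrist'] [ 0.5843 -0.0548] 79.76 [-0.0401  0.    ] rms px 0.94
[[-0.7, -1.5], [-0.1, -1.0], [-1.0, -1.5], [-1.0, -0.6], [-1.4, -0.9], [0.3, -0.1], [-0.8, -0.3], [-1.1, -1.8], [0.5, -1.7], [-0.4, -1.3], [0.5, -1.4], [-0.3, 0.1], [-0.7, -1.1], [-0.4, 0.1], [-0.5, 0.8], [0.2, 1.8], [1.4, 0.1], [1.1, 0.1], [-0.4, 0.7], [1.0, -0.8]]
scene [(array([360.7, 116.3]), 0.5)]
side [(array([185. , 164.4]), 0.43)]
scene [[0.5074, 0.3994, 0.05], [0.5098, 0.3943, 0.055], [0.5122, 0.3892, 0.06]]
side [[0.5203, 0.4033, 0.05], [0.5166, 0.3964, 0.055], [0.513, 0.3895, 0.06]]
[0.5125287  0.38855079 0.06060385] [0.51251432 0.38860062 0.06066203]
```

Blue plate confirmed in the lane behind the gate bar. The three cameras agree on the stage: origin (0.584,-0.055), yaw 79.7°, front edge at x=-0.040, which leaves 100 mm to slide. Button top is at about (0.5125,0.389,0.060). I now move above the pad with the fingers closed.

Call:
drive_tool([
  [[0,5,0,0.045,0.02,-0.015,0.0],[0,10.3,0,0.09,0.04,-0.03,0.0],[0,10.3,0,0.135,0.06,-0.045,0.0],[0,10.3,0,0.175,0.08,-0.06,0.0],[0,10.3,0,0.1916,0.1,-0.0651,0.0]],
], grip_force=60)

```text
time_s: 2.1
tool_pos: [0.5577, -0.1971, 0.1309]
orientation: [-90.0, -0.1, -100.6]
ft_force: [0.1, -0.4, 0.7]
gripper_width: 0.0124
```

Call:
drive_tool([
  [[0,0,0,0,0,0,0],[0,0,0,0,0,0,0],[0,0,0,0,0,0,0],[0,0,0,0,0,0,0],[0,0,0,0,0,0,0]],
])

```text
time_s: 2.6
tool_pos: [0.5587, -0.1956, 0.1317]
orientation: [-89.9, -0.1, -100.5]
ft_force: [0.3, 0.4, -0.6]
gripper_width: -0.0
```

```bash
cat > rel.py <<'E'
from h import *
O=np.array([.5843,-.0548]);a=np.radians(79.7);S=np.array([[np.cos(a),-np.sin(a),0],[np.sin(a),np.cos(a),0],[0,0,1]])
s=readout.get_state();Rt=R.from_euler('xyz',s["orientation"],degrees=True).as_matrix()
p=np.array(s["tool_pos"]);print("t",s["time_s"],"world",p.round(4),"w",round(s["gripper_width"],4))
print("stage xyz",(S.T@(p-np.r_[O,0])).round(4),"F stage",(S.T@s["ft_force"]).round(1))
print("tool axes in stage\n",(S.T@Rt).round(3))
W=np.c_[-S[:,0],[0,0,-1],-S[:,1]];print("rotvec needed",R.from_matrix(Rt.T@W).as_rotvec(degrees=True).round(2))
E
python3 rel.py; python3 - <<'E'
from h import *
p=[get_image(n)["pixels"] for n in("scene","side")]
a=cv2.resize(p[0][180:340,150:350],(400,320));b=cv2.resize(p[1][180:320,220:400],(400,311))
c=np.zeros((320,800,3),np.uint8);c[:,:400]=a;c[:311,400:]=b;cv2.imwrite("pics/m1.png",c)
E
```

```text
t 2.6 world [ 0.5587 -0.1956  0.1317] w -0.0
stage xyz [-0.1432  0.      0.1317] F stage [ 0.5 -0.3 -0.6]
tool axes in stage
 [[-1.    -0.002 -0.003]
 [ 0.003 -0.002 -1.   ]
 [ 0.002 -1.     0.002]]
rotvec needed [-0.09 -0.18  0.12]
```

View pics/m1.png

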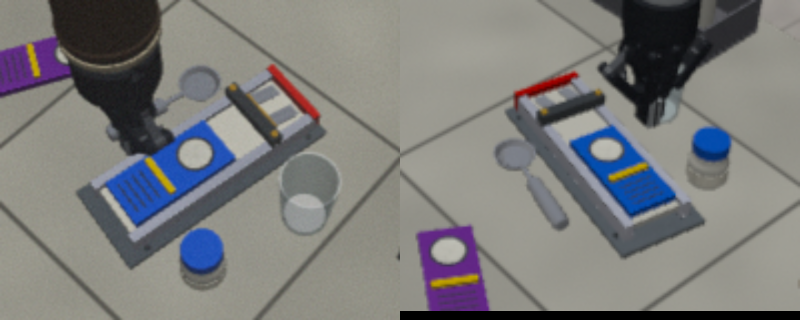

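Both views show the fingers hovering near the pad, at stage (-0.143, 0.000). I go down to just above it.

Call:
drive_tool([
  [[0,0,0,-0.002,0.03,0,0],[0,0,0,-0.004,0.06,0,0],[0,0,0,-0.004,0.082,0,0],[0,0,0,-0.004,0.087,0,0],[0,0,0,-0.004,0.087,0,0]],
])

```text
time_s: 3.2
tool_pos: [0.5588, -0.1923, 0.044]
orientation: [-90.0, -0.1, -100.5]
ft_force: [0.6, 0.4, 0.5]
gripper_width: 0.0002
```

```bash
python3 rel.py; python3 - <<'E'
from h import *
p=[get_image(n)["pixels"] for n in("scene","side")]
a=cv2.resize(p[0][200:320,180:330],(400,320));b=cv2.resize(p[1][200:300,250:375],(400,320))
cv2.imwrite("pics/m2.png",np.hstack([a,b]))
E
```

```text
t 3.2 world [ 0.5588 -0.1923  0.044 ] w 0.0002
stage xyz [-0.1398  0.0005  0.044 ] F stage [ 0.4 -0.5  0.5]
tool axes in stage
 [[-1.    -0.002 -0.004]
 [ 0.004  0.    -1.   ]
 [ 0.002 -1.    -0.   ]]
rotvec needed [ 0.02 -0.22  0.13]
```

View pics/m2.png

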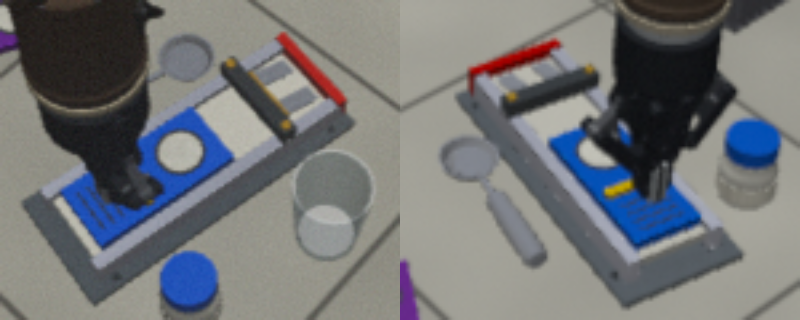

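The side view has the fingertip on the pad just behind the ridge (ridge at 620,190, tip at 655,195). Now I press down.

Call:
drive_tool([
  [[0,0,0,0,0.004,0,0],[0,0,0,0,0.008,0,0],[0,0,0,0,0.012,0,0],[0,0,0,0,0.0165,0,0],[0,0,0,0,0.0165,0,0]],
])

```text
time_s: 3.8
tool_pos: [0.5605, -0.193, 0.0297]
orientation: [-89.8, -0.1, -100.5]
ft_force: [-2.4, -0.0, 11.1]
gripper_width: 0.0002
```

```bash
python3 rel.py
```

```text
t 3.8 world [ 0.5605 -0.193   0.0297] w 0.0002
stage xyz [-0.1402 -0.0013  0.0297] F stage [-0.4  2.3 11.1]
tool axes in stage
 [[-1.    -0.003 -0.004]
 [ 0.004 -0.004 -1.   ]
 [ 0.003 -1.     0.004]]
rotvec needed [-0.22 -0.24  0.15]
```

Call:
drive_tool([
  [[0,0,0,0,0.002,0,0],[0,0,0,0,0.004,0,0],[0,0,0,-0.003,0.004,-0.001,0],[0,0,0,-0.006,0.004,-0.001,0],[0,0,0,-0.009,0.004,-0.001,0]],
])

```text
time_s: 4.3
tool_pos: [0.5619, -0.1887, 0.0276]
orientation: [-89.5, -0.4, -100.7]
ft_force: [-2.7, -8.9, 13.2]
gripper_width: -0.0001
```

```bash
python3 rel.py
```

```text
t 4.3 world [ 0.5619 -0.1887  0.0276] w -0.0001
stage xyz [-0.1357 -0.0019  0.0276] F stage [-9.2  1.1 13.2]
tool axes in stage
 [[-1.    -0.007 -0.007]
 [ 0.007 -0.008 -1.   ]
 [ 0.007 -1.     0.008]]
rotvec needed [-0.46 -0.42  0.41]
```

Call:
drive_tool([
  [[0,0,0,-0.008,0.0022,-0.0015,0],[0,-0.3,0,-0.013,0.0022,-0.002,0],[-0.3,-0.4,0.3,-0.018,0.0022,-0.002,0],[-0.4,-0.4,0.4,-0.023,0.0022,-0.002,0],[-0.4,-0.4,0.4,-0.028,0.0022,-0.002,0]],
])

```text
time_s: 4.8
tool_pos: [0.5666, -0.1658, 0.0274]
orientation: [-89.6, -0.3, -100.5]
ft_force: [-2.5, -10.3, 12.3]
gripper_width: 0.0001
```

```bash
python3 rel.py
```

```text
t 4.8 world [ 0.5666 -0.1658  0.0274] w 0.0001
stage xyz [-0.1124 -0.0024  0.0274] F stage [-10.6   0.7  12.3]
tool axes in stage
 [[-1.    -0.005 -0.004]
 [ 0.004 -0.006 -1.   ]
 [ 0.005 -1.     0.006]]
rotvec needed [-0.36 -0.22  0.26]
```

```bash
cat > m.py <<'E'
import sys
from h import *
p=[get_image(n)["pixels"] for n in("scene","side")]
a=cv2.resize(p[0][200:320,180:330],(400,320));b=cv2.resize(p[1][200:300,250:375],(400,320))
cv2.imwrite(sys.argv[1],np.hstack([a,b]))
E
python3 m.py pics/m3.png
```

```text
(no output)
```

View pics/m3.png

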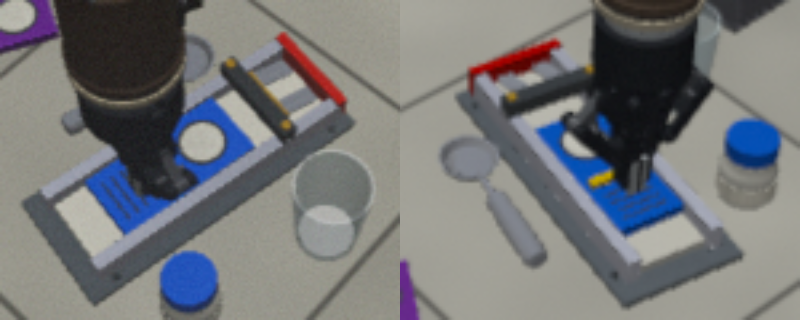

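The plate is sunk and moves with the finger. I keep sliding, slightly deeper.

Call:
drive_tool([
  [[-0.2,-0.2,0.2,-0.008,0.003,-0.002,0],[-0.4,-0.2,0.3,-0.013,0.003,-0.0025,0],[-0.4,-0.2,0.3,-0.018,0.003,-0.0025,0],[-0.4,-0.2,0.3,-0.023,0.003,-0.0025,0],[-0.4,-0.2,0.3,-0.028,0.003,-0.0025,0]],
])

```text
time_s: 5.4
tool_pos: [0.571, -0.1417, 0.0265]
orientation: [-89.7, -0.2, -100.4]
ft_force: [-2.0, -10.9, 14.3]
gripper_width: -0.0001
```

```bash
python3 rel.py
```

```text
t 5.4 world [ 0.571  -0.1417  0.0265] w -0.0001
stage xyz [-0.0879 -0.0025  0.0265] F stage [-11.1   0.   14.3]
tool axes in stage
 [[-1.    -0.003 -0.003]
 [ 0.003 -0.005 -1.   ]
 [ 0.003 -1.     0.005]]
rotvec needed [-0.26 -0.15  0.17]
```

Call:
drive_tool([
  [[-0.2,-0.2,0.2,-0.008,0.0028,-0.002,0],[-0.4,-0.2,0.2,-0.013,0.0028,-0.0025,0],[-0.4,-0.2,0.2,-0.018,0.0028,-0.0025,0],[-0.4,-0.2,0.2,-0.023,0.0028,-0.0025,0],[-0.4,-0.2,0.2,-0.028,0.0028,-0.0025,0]],
])

```text
time_s: 5.9
tool_pos: [0.5753, -0.1193, 0.026]
orientation: [-89.8, -0.2, -100.5]
ft_force: [-3.1, -13.3, 17.5]
gripper_width: 0.0001
```

```bash
python3 rel.py;python3 m.py pics/m4.png
```

```text
t 5.9 world [ 0.5753 -0.1193  0.026 ] w 0.0001
stage xyz [-0.0651 -0.0027  0.026 ] F stage [-13.7   0.7  17.5]
tool axes in stage
 [[-1.    -0.004 -0.003]
 [ 0.003 -0.003 -1.   ]
 [ 0.004 -1.     0.003]]
rotvec needed [-0.19 -0.17  0.25]
```

View pics/m4.png

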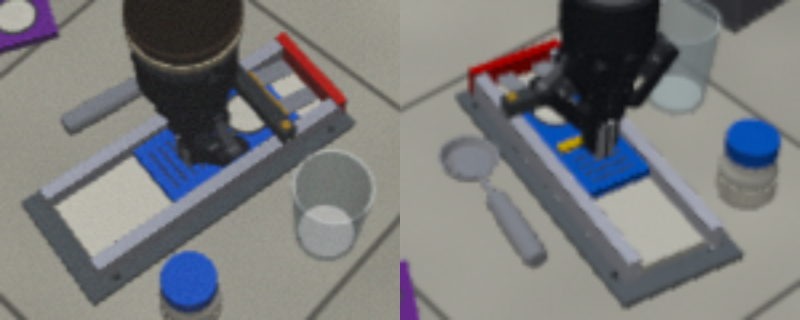

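Call:
drive_tool([
  [[-0.2,-0.2,0.2,-0.008,0.0025,-0.002,0],[-0.3,-0.2,0.2,-0.012,0.0025,-0.0025,0],[-0.3,-0.2,0.2,-0.016,0.0025,-0.0025,0],[-0.3,-0.2,0.2,-0.02,0.0025,-0.0025,0],[-0.3,-0.2,0.2,-0.024,0.0025,-0.0025,0]],
])

```text
time_s: 6.5
tool_pos: [0.579, -0.101, 0.0261]
orientation: [-89.8, -0.3, -100.5]
ft_force: [-3.0, -17.4, 18.3]
gripper_width: -0.0001
```

```bash
python3 rel.py
```

```text
t 6.5 world [ 0.579  -0.101   0.0261] w -0.0001
stage xyz [-0.0464 -0.0031  0.0261] F stage [-17.7  -0.1  18.3]
tool axes in stage
 [[-1.    -0.006 -0.003]
 [ 0.003 -0.004 -1.   ]
 [ 0.006 -1.     0.004]]
rotvec needed [-0.23 -0.16  0.35]
```

Call:
drive_tool([
  [[-0.2,-0.2,0.2,-0.009,0.0025,-0.002,0],[-0.2,-0.2,0.3,-0.011,0.0025,-0.002,0],[-0.2,-0.2,0.3,-0.013,0.0025,-0.002,0],[-0.2,-0.2,0.3,-0.015,0.0025,-0.002,0],[-0.2,-0.2,0.3,-0.016,0.0025,-0.002,0]],
])

```text
time_s: 7.0
tool_pos: [0.5809, -0.093, 0.0261]
orientation: [-89.7, -0.4, -100.6]
ft_force: [-5.1, -18.1, 20.2]
gripper_width: 0.0002
```

```bash
python3 rel.py
```

```text
t 7.0 world [ 0.5809 -0.093   0.0261] w 0.0002
stage xyz [-0.0382 -0.0035  0.0261] F stage [-18.7   1.8  20.2]
tool axes in stage
 [[-1.    -0.008 -0.005]
 [ 0.005 -0.005 -1.   ]
 [ 0.008 -1.     0.005]]
rotvec needed [-0.3  -0.29  0.45]
```

Call:
drive_tool([
  [[0,-0.2,0.2,-0.008,0.002,-0.002,0],[-0.2,-0.3,0.3,-0.01,0.002,-0.002,0],[-0.2,-0.3,0.3,-0.011,0.002,-0.002,0],[-0.2,-0.3,0.3,-0.012,0.002,-0.002,0],[-0.2,-0.3,0.3,-0.012,0.002,-0.002,0]],
])

```text
time_s: 7.5
tool_pos: [0.5816, -0.0894, 0.0261]
orientation: [-89.7, -0.6, -100.6]
ft_force: [-5.1, -18.6, 16.2]
gripper_width: 0.0001
```

```bash
python3 rel.py;python3 m.py pics/m5.png
```

```text
t 7.5 world [ 0.5816 -0.0894  0.0261] w 0.0001
stage xyz [-0.0346 -0.0035  0.0261] F stage [-19.2   1.7  16.2]
tool axes in stage
 [[-1.    -0.01  -0.006]
 [ 0.006 -0.006 -1.   ]
 [ 0.01  -1.     0.006]]
rotvec needed [-0.32 -0.34  0.59]
```

View pics/m5.png

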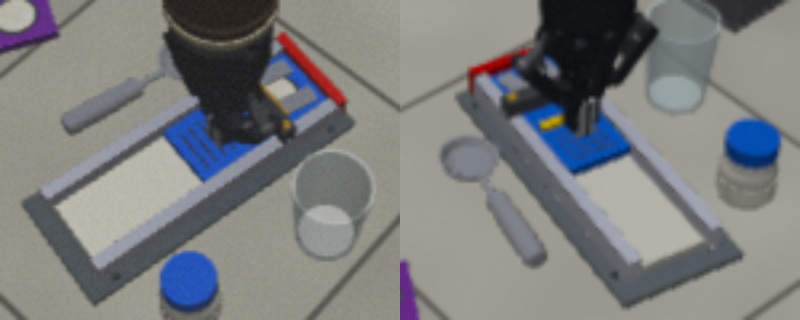

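The front edge is close to the red stop. I keep pushing until the force rises without the plate moving.

Call:
drive_tool([
  [[0,-0.2,0.3,-0.009,0.0022,-0.002,0],[-0.2,-0.3,0.5,-0.011,0.0022,-0.002,0],[-0.2,-0.3,0.5,-0.012,0.0022,-0.002,0],[-0.2,-0.3,0.5,-0.013,0.0022,-0.002,0],[-0.2,-0.3,0.5,-0.013,0.0022,-0.002,0]],
])

```text
time_s: 8.1
tool_pos: [0.5816, -0.0892, 0.0261]
orientation: [-89.7, -0.8, -100.9]
ft_force: [-7.4, -28.0, 19.9]
gripper_width: -0.0002
```

```bash
python3 rel.py
```

```text
t 8.1 world [ 0.5816 -0.0892  0.0261] w -0.0002
stage xyz [-0.0343 -0.0034  0.0261] F stage [-28.9   2.3  19.9]
tool axes in stage
 [[-1.    -0.013 -0.01 ]
 [ 0.01  -0.006 -1.   ]
 [ 0.013 -1.     0.006]]
rotvec needed [-0.33 -0.56  0.76]
```

Stalled at x=-0.0343 (home predicted at -0.034) with 29 N forward. I check this in an enlarged crop.

```bash
python3 - <<'E'
from h import *
p=get_image("scene")["pixels"][205:265,255:325];cv2.imwrite("pics/m6.png",cv2.resize(p,None,fx=8,fy=8,interpolation=cv2.INTER_CUBIC))
E
```

```text
(no output)
```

View pics/m6.png

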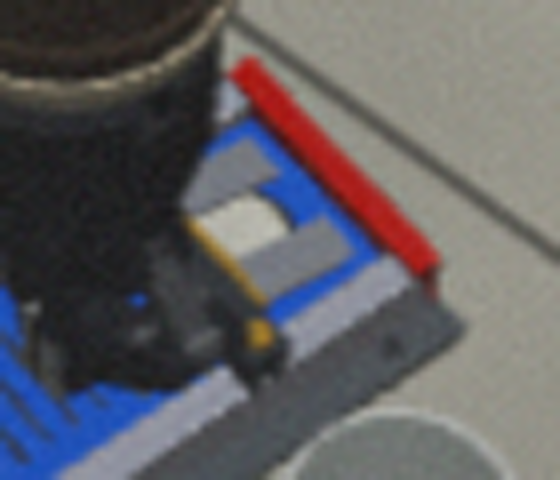

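Blue meets the red face along its whole width with no gap, so the plate is home. I lift off while holding a light forward bias until the bed clamps.

Call:
drive_tool([
  [[0,0,0,-0.004,-0.002,0,0],[0,0,0,-0.003,-0.004,0,0],[0,0,0,-0.002,-0.007,0,0],[0,0,0,0.0,-0.011,0,0],[0,0,0,0.002,-0.02,0,0]],
])

```text
time_s: 8.65
tool_pos: [0.5807, -0.0903, 0.0459]
orientation: [-89.7, -0.7, -100.8]
ft_force: [-0.2, 0.2, -0.2]
gripper_width: 0.0
```

Call:
drive_tool([
  [[0,0,0,0.005,-0.02,0,0],[0,0,0,0.01,-0.05,0,0],[0,0,0,0.01,-0.08,0,0],[0,0,0,0.01,-0.11,0,0],[0,0,0,0.01,-0.12,0,0]],
])

```text
time_s: 9.15
tool_pos: [0.5804, -0.0981, 0.1699]
orientation: [-89.4, -0.7, -100.8]
ft_force: [1.0, -0.4, -0.2]
gripper_width: 0.0001
```

```bash
python3 rel.py;python3 - <<'E'
from h import *
s=readout.get_state()
P=[get_image(n) for n in("scene","side","wrist")]
p=P[0]["pixels"][195:315,180:330];q=P[2]["pixels"]
cv2.imwrite("pics/m7.png",np.hstack([cv2.resize(p,(400,320),interpolation=cv2.INTER_CUBIC),cv2.resize(P[1]["pixels"][200:300,250:375],(400,320))]));cv2.imwrite("pics/w7.png",q)
for p in P: print([(np.round(a["uv"]),round(a["confidence"],2)) for a in models.find_in(p,"start_top")])
E
```

```text
t 9.15 world [ 0.5804 -0.0981  0.1699] w 0.0001
stage xyz [-0.0433 -0.0039  0.1699] F stage [-0.2 -1.1 -0.2]
tool axes in stage
 [[-1.    -0.012 -0.009]
 [ 0.009 -0.01  -1.   ]
 [ 0.011 -1.     0.01 ]]
rotvec needed [-0.56 -0.49  0.66]
[(array([360., 116.]), 0.61)]
[(array([182., 162.]), 0.43)]
[]
```

View pics/m7.png

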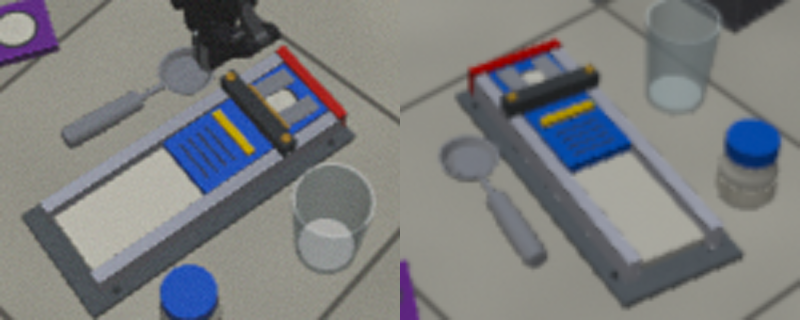

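View pics/w7.png

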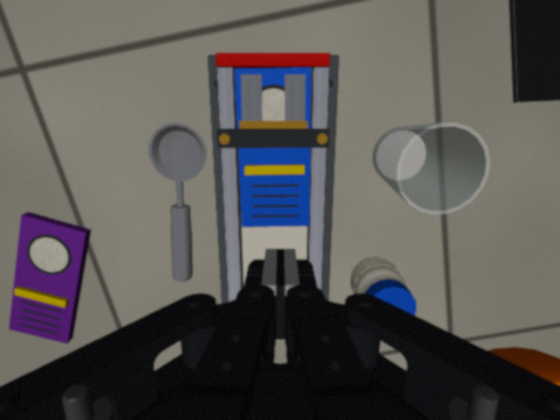

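The plate is home and clamped. I zoom in on the stop gap in the wrist picture, because the wrist view might show a thin line there.

```bash
python3 - <<'E'
from h import *
s=readout.get_state();p=get_image("wrist");T=wristT(p,s)
q=p["pixels"];cv2.imwrite("pics/w8.png",cv2.resize(q[45:185,205:345],None,fx=4.2,fy=4.2,interpolation=cv2.INTER_CUBIC))
O=np.array([.5843,-.0548]);a=np.radians(79.7)
for r in list(range(58,74)):print(r,q[r,237:241].mean(0).round(),q[r,309:312].mean(0).round(),q[r,266:282].mean(0).round())
def st(uv,z):
    d=onz(p,uv,z,T)[:2]-O;return np.array([np.cos(a)*d[0]+np.sin(a)*d[1],-np.sin(a)*d[0]+np.cos(a)*d[1]]).round(4)
print("ridge",st((275,170),.036),"bolts",st((273,138.5),.048),"stop edge",st((273,66.5),.034),"front",st((273,69),.0305))
E
```

```text
58 [  9.  11. 152.] [  8.  15. 153.] [  8.  13. 152.]
59 [  9.  12. 152.] [  8.  13. 151.] [  7.  12. 151.]
60 [  6.  12. 151.] [  8.  14. 151.] [  7.  13. 151.]
61 [  9.  14. 151.] [  7.  13. 150.] [  8.  13. 151.]
62 [  8.  12. 150.] [  5.  11. 147.] [  8.  12. 149.]
63 [  8.  12. 143.] [  9.  10. 138.] [  9.  13. 142.]
64 [  8.  10. 120.] [ 27.  15. 115.] [ 16.  11. 118.]
65 [22.  8. 82.] [67. 27. 73.] [54. 23. 80.]
66 [62. 26. 48.] [116.  46.  37.] [108.  46.  44.]
67 [106.  45.  28.] [151.  62.  21.] [148.  64.  25.]
68 [140.  62.  27.] [162.  69.  18.] [162.  70.  20.]
69 [149.  66.  24.] [164.  69.  17.] [164.  69.  18.]
70 [150.  67.  22.] [163.  68.  18.] [164.  69.  18.]
71 [150.  67.  22.] [162.  70.  22.] [164.  70.  18.]
72 [150.  66.  23.] [159.  73.  30.] [164.  70.  19.]
73 [150.  66.  24.] [153.  75.  39.] [164.  70.  19.]
ridge [-0.0201  0.0026] bolts [0.006  0.0036] stop edge [0.0584 0.003 ] front [0.0571 0.003 ]
```

View pics/w8.png

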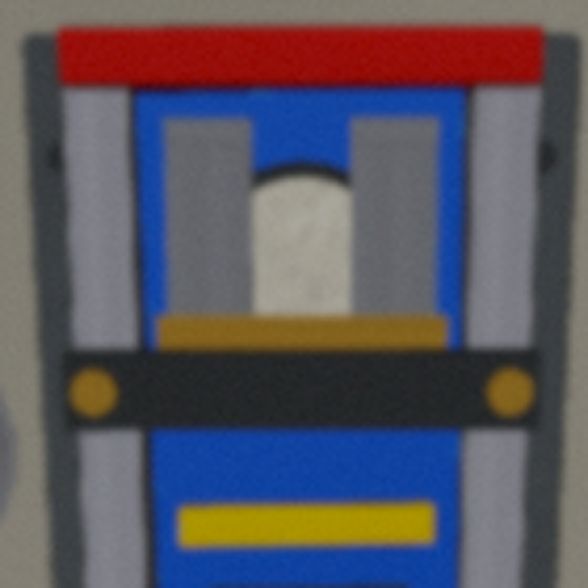

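Ridge to gate and front to stop both match home: the centre and right touch, with at most about 0.5 mm of skew at the left corner. Next I go to the button.

Call:
drive_tool([
  [[0,0,0,-0.04,0,-0.0135,0],[-0.5,-0.5,0.6,-0.085,0,-0.029,0],[-0.5,-0.5,0.6,-0.13,0,-0.044,0],[-0.5,-0.5,0.6,-0.175,0,-0.0595,0],[-0.5,-0.5,0.6,-0.22,0,-0.075,0]],
])

```text
time_s: 10.0
tool_pos: [0.5443, 0.1334, 0.1604]
orientation: [-90.5, -0.2, -100.3]
ft_force: [0.8, -0.2, 0.6]
gripper_width: -0.0002
```

Call:
drive_tool([
  [[0,0,0,-0.04,0,-0.0135,0],[0,0,0,-0.085,0,-0.029,0],[0,0,0,-0.125,0,-0.042,0],[0,0,0,-0.15,0,-0.051,0],[0,0,0,-0.15,0,-0.051,0]],
])

```text
time_s: 10.5
tool_pos: [0.5186, 0.2954, 0.1589]
orientation: [-90.6, -0.1, -99.9]
ft_force: [-0.8, -0.2, -0.4]
gripper_width: -0.0002
```

```bash
python3 - <<'E'
from h import *
s=readout.get_state();P={n:get_image(n) for n in("scene","side","wrist")}
T=wristT(P["wrist"],s);print(s["tool_pos"].round(4),s["orientation"].round(2))
for c,p in P.items():
    r=models.find_in(p,"start_top");print(c,[(np.round(a["uv"],1),round(a["confidence"],2)) for a in r[:2]])
    hsv=cv2.cvtColor(p["pixels"],cv2.COLOR_BGR2HSV);m=cv2.inRange(hsv,(50,150,100),(75,255,255))
    n,l,st,ce=cv2.connectedComponentsWithStats(m);print([(ce[i].round(1),st[i,4]) for i in range(1,n) if st[i,4]>25])
cv2.imwrite("pics/w9.png",P["wrist"]["pixels"])
E
```

```text
[0.5186 0.2954 0.1589] [-90.64  -0.12 -99.94]
scene [(array([363.3, 114.2]), 0.48)]
[(array([362.5, 114.4]), np.int32(48))]
side [(array([380.5, 346.5]), 0.68), (array([186.9, 163.4]), 0.43)]
[(array([184.3, 159.9]), np.int32(32))]
wrist [(array([239. ,  73.6]), 0.98)]
[(array([239.3,  73.1]), np.int32(1320))]
```

View pics/w9.png

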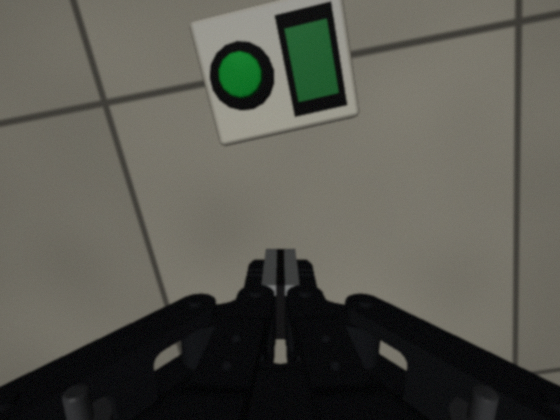

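The wrist picture shows the green button at (239,73), left of the green screen at (311,60). I triangulate it.

```bash
python3 - <<'E'
from h import *
s=readout.get_state();P={n:get_image(n) for n in("scene","side","wrist")}
T=wristT(P["wrist"],s);r=[ray(P["wrist"],(239.5,73.3),T),ray(P["scene"],(363,114.4)),ray(P["side"],(184.7,159.8))]
A=0;b=0
for o,d in r:
    d=d/np.linalg.norm(d);M=np.eye(3)-np.outer(d,d);A=A+M;b=b+M@o
X=np.linalg.solve(A,b);print(X)
for z in(.05,.055,.06):print(onz(P["wrist"],(239.5,73.3),z,T))
Rt=R.from_euler('xyz',s["orientation"],degrees=True).as_matrix()
Y=onz(P["wrist"],(239.5,73.3),.058,T);Y[2]=.075;print("tool delta",Rt.T@(Y-s["tool_pos"]))
W=np.c_[[Rt[0,0],Rt[1,0],0],[0,0,-1],[0,0,0]];W[:,0]/=np.linalg.norm(W[:,0]);W[:,2]=np.cross(W[:,0],W[:,1]);print(R.from_matrix(Rt.T@W).as_rotvec(degrees=True))
E
```

```text
[0.5116363 0.3878713 0.0607204]
[0.51008165 0.38853908 0.05      ]
[0.51057589 0.38786961 0.055     ]
[0.51107013 0.38720015 0.06      ]
tool delta [-0.09591497  0.08484908 -0.02786071]
[ 0.48479146 -0.00102348  0.24192105]
```

Call:
drive_tool([
  [[0,0,0,-0.045,0.0,-0.013,0],[0.5,0,0.2,-0.08,0.02,-0.023,0],[0.5,0,0.2,-0.096,0.05,-0.0279,0],[0.5,0,0.2,-0.096,0.078,-0.0279,0],[0.5,0,0.2,-0.096,0.083,-0.0279,0]],
])

```text
time_s: 11.45
tool_pos: [0.5087, 0.3872, 0.0738]
orientation: [-90.2, -0.3, -100.4]
ft_force: [0.0, -1.0, -0.1]
gripper_width: 0.0001
```

```bash
python3 - <<'E'
from h import *
s=readout.get_state();P=[get_image(n) for n in("scene","side","wrist")];print(s["tool_pos"].round(4),s["orientation"].round(2),s["ft_force"].round(1))
X=np.array([.5113,.3876,.075]);Rt=R.from_euler('xyz',s["orientation"],degrees=True).as_matrix();print(Rt.T@(X-s["tool_pos"]))
cv2.imwrite("pics/b1.png",np.hstack([cv2.resize(P[0]["pixels"][85:165,320:420],(400,320)),cv2.resize(P[1]["pixels"][120:200,140:240],(400,320))]))
E
```

```text
[0.5087 0.3872 0.0738] [ -90.18   -0.25 -100.38] [ 0.  -1.  -0.1]
[-0.00082897 -0.0011882   0.0024777 ]
```

View pics/b1.png

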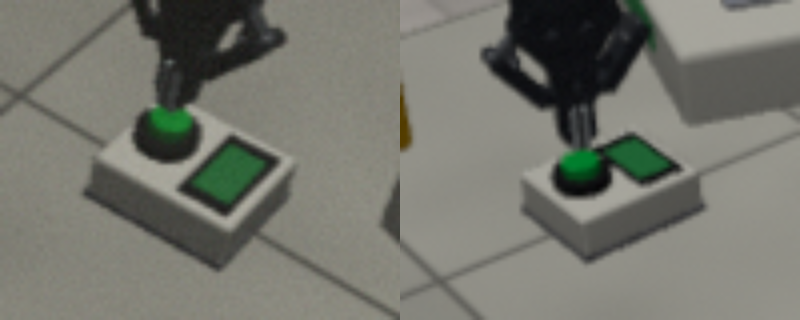

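Both views show the fingertips right above the button. I press.

Call:
drive_tool([
  [[0,0,0,-0.001,0.004,0.0025,0],[0,0,0,-0.001,0.008,0.0025,0],[0,0,0,-0.001,0.012,0.0025,0],[0,0,0,-0.001,0.016,0.0025,0],[0,0,0,-0.001,0.0185,0.0025,0]],
])

```text
time_s: 12.1
tool_pos: [0.5144, 0.3882, 0.0594]
orientation: [-89.9, 0.0, -100.5]
ft_force: [0.1, -1.0, 3.2]
gripper_width: -0.0002
```

Call:
drive_tool([
  [[0,0,0,0,0.003,-0.002,0],[0,0,0,0,0.005,-0.002,0],[0,0,0,0,0.007,-0.002,0],[0,0,0,0,0.008,-0.002,0],[0,0,0,0,0.009,-0.002,0]],
])

```text
time_s: 12.6
tool_pos: [0.5137, 0.3887, 0.0554]
orientation: [-89.8, 0.1, -100.5]
ft_force: [-9.5, -11.7, 43.6]
gripper_width: 0.0002
```

At 43.6 N the button is well bottomed. I release it straight up.

Call:
drive_tool([
  [[0,0,0,0,-0.004,0,0],[0,0,0,0,-0.012,0,0],[0,0,0,0,-0.03,0,0],[0,0,0,0,-0.06,0,0],[0,0,0,0,-0.09,0,0]],
])

```text
time_s: 13.1
tool_pos: [0.5124, 0.3885, 0.1453]
orientation: [-89.9, 0.0, -100.5]
ft_force: [0.1, 0.8, 0.0]
gripper_width: 0.0001
```

Call:
drive_tool([
  [[0,0,0,0,-0.02,0,0],[0,0,0,0,-0.03,0,0],[0,0,0,0,-0.03,0,0],[0,0,0,0,-0.03,0,0],[0,0,0,0,-0.03,0,0]],
])

```text
time_s: 13.6
tool_pos: [0.5116, 0.388, 0.1736]
orientation: [-90.0, -0.1, -100.5]
ft_force: [-0.7, 0.7, 0.3]
gripper_width: 0.0
```

```bash
python3 - <<'E'
from h import *
s=readout.get_state();P=[get_image(n) for n in("scene","side","wrist")];print(s["time_s"],s["tool_pos"].round(4),s["ft_force"].round(1))
cv2.imwrite("pics/e_sc.png",P[0]["pixels"])
cv2.imwrite("pics/e1.png",np.hstack([cv2.resize(P[0]["pixels"][195:315,180:330],(400,320)),cv2.resize(P[1]["pixels"][140:220,140:240],(400,320))]))
hs=cv2.imread("pics/side0.png");print(hs.shape)
for i,n in((0,"scene"),(1,"side")):
    m=cv2.inRange(cv2.cvtColor(P[i]["pixels"],cv2.COLOR_BGR2HSV),(50,150,100),(75,255,255));M=cv2.moments(m);print(n,M["m10"]/M["m00"],M["m01"]/M["m00"])
E
```

```text
13.6 [0.5116 0.388  0.1736] [-0.7  0.7  0.3]
(420, 560, 3)
scene 362.94 114.78
side 184.32258064516128 159.83870967741936
```

View pics/e1.png

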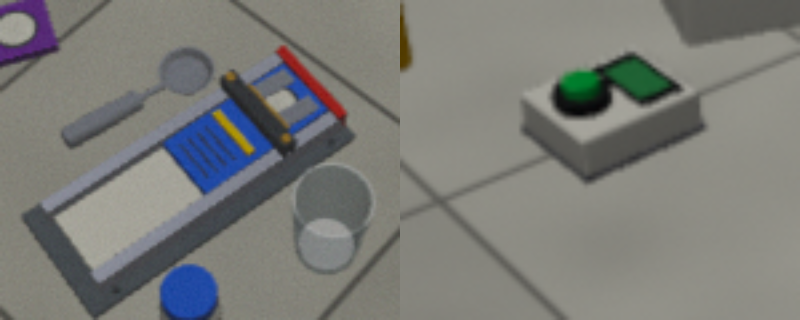

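View pics/e_sc.png

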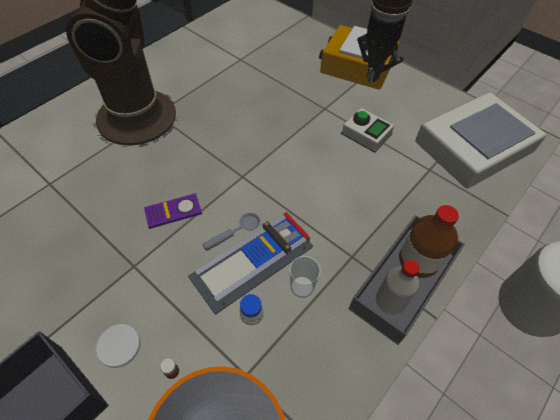

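The final scene shows the plate still home (blue meets the red stop at about 300,232), the button up again (362,115) and all bystanders where they were. I hand the job in.

```bash
python3 -c "
from plant import job_done;print(job_done())"
```

```text
the job is handed in; nothing more can be done
None
```

The blue plate is loaded fully home under the gate bar, the green start button was pressed afterwards, and the job is handed in at about 14 s.

- **Loading:** I pressed the pad behind the yellow ridge with closed fingertips, with the bed 8–10 mm down. I slid the plate about 100 mm until it stalled at the red stop under 29 N forward. That was at fingertip x = -0.0343 m, where -0.034 m was predicted. I lifted straight off with a light forward bias, so the bed clamped the plate against the gate bar.
- **Start button:** I pressed it until it bottomed. The force reached 43.6 N, well over the 5 N needed, through the fingertips only. Then I released it straight up.
- **Last checks:** After the press, the scene picture shows the plate against the stop and no bystander visibly moved, and the scene and side pictures show the button back up. The wrist force reads about 0 N, with the tool clear at 0.17 m.
- **Small disagreement:** The wrist close-up suggests a slight skew, with up to about 0.5 mm of gap at the plate's left front corner. The middle and right touch the stop, so I left it.

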